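# Find the worn shock mount and fold its tag down

## Task

One of the three rubber shock mounts in the holding fixture has gone soft. With a fingertip, press the cap of each mount well down in turn, from the robot's left to its right, and let it spring back; then push the hinged white tag of the softest one down flat to mark it. Leave the other two tags standing, do not pick up or shift the mounts, and leave everything else on the bench where it is.

Things in the scene. Friction and masses are not known exactly. Their poses are not given: they have to be found in the camera images.
- fixture: Grey-painted holding fixture screwed to the bench: a plate 170 (its x) x 410 (its y) x 12 mm thick with three stations in a row along its y, 125 mm apart. Origin at the centre of its underside, z up. Each station has a square nest for a shock mount (centre at x = -45 mm) and, beyond it, a hinged tag (hinge at x = +4 mm). A black bar handle 51 mm high stands at each end (y = +-190 mm). The left station is the one at +y.
- nest_left (a point): Centre of the left nest's floor, on the fixture's plate, 12 mm above the bench (fixture x = -45, y = +125 mm).
- nest_middle (a point): Centre of the middle nest's floor, on the fixture's plate, 12 mm above the bench (fixture x = -45, y = 0 mm).
- nest_right (a point): Centre of the right nest's floor, on the fixture's plate, 12 mm above the bench (fixture x = -45, y = -125 mm).
- tag_left (a joint): Hinge of the left station's white plastic tag, rad: 0 standing up, sloping up and away from the mount, 35 degrees above level; grows as the tag is folded down, 0.62 = flat against its stop. Stiff by friction: it stays where it is left and takes 1 to 2 N pressed down near its free end. The tag is a 40 mm wide, 3 mm thick plate reaching 66 mm from its hinge, with a 28 mm wide free end; hinge axis along the fixture's y at fixture x = +4 mm, 18 mm above the bench.
- tag_left_end (a point): Middle of the free edge of the left tag: 56 mm above the bench and at fixture x = +58 mm when standing, 18 mm above the bench and at fixture x = +70 mm when flat.
- tag_middle (a joint): Hinge of the middle station's white plastic tag, rad: 0 standing up, sloping up and away from the mount, 35 degrees above level; grows as the tag is folded down, 0.62 = flat against its stop. Stiff by friction: it stays where it is left and takes 1 to 2 N pressed down near its free end. The tag is a 40 mm wide, 3 mm thick plate reaching 66 mm from its hinge, with a 28 mm wide free end; hinge axis along the fixture's y at fixture x = +4 mm, 18 mm above the bench.
- tag_middle_end (a point): Middle of the free edge of the middle tag: 56 mm above the bench and at fixture x = +58 mm when standing, 18 mm above the bench and at fixture x = +70 mm when flat.
- tag_right (a joint): Hinge of the right station's white plastic tag, rad: 0 standing up, sloping up and away from the mount, 35 degrees above level; grows as the tag is folded down, 0.62 = flat against its stop. Stiff by friction: it stays where it is left and takes 1 to 2 N pressed down near its free end. The tag is a 40 mm wide, 3 mm thick plate reaching 66 mm from its hinge, with a 28 mm wide free end; hinge axis along the fixture's y at fixture x = +4 mm, 18 mm above the bench.
- tag_right_end (a point): Middle of the free edge of the right tag: 56 mm above the bench and at fixture x = +58 mm when standing, 18 mm above the bench and at fixture x = +70 mm when flat.
- mount_a: Rubber shock mount lying loose in one of the nests (which one varies): square steel flange 60 x 60 x 4 mm, round black rubber body, on top a sprung round steel load cap. Origin at the centre of the flange's underside, z up. The three mounts look alike and differ only in stiffness.
- cap_a_top (a point): Centre of the flat top of this mount's load cap (36 mm in diameter), 45 mm above the flange's underside (57 mm above the bench) when free. The cap goes straight down up to 12 mm under a push and springs back. A sound mount yields 2 to 4 mm under a push of 5 N (bottoming at 14 to 19 N); the worn, softest one yields about 9 mm and bottoms out at about 6.5 N.
- mount_b: Rubber shock mount lying loose in one of the nests (which one varies): square steel flange 60 x 60 x 4 mm, round black rubber body, on top a sprung round steel load cap. Origin at the centre of the flange's underside, z up. The three mounts look alike and differ only in stiffness.
- cap_b_top (a point): Centre of the flat top of this mount's load cap (36 mm in diameter), 45 mm above the flange's underside (57 mm above the bench) when free. The cap goes straight down up to 12 mm under a push and springs back. A sound mount yields 2 to 4 mm under a push of 5 N (bottoming at 14 to 19 N); the worn, softest one yields about 9 mm and bottoms out at about 6.5 N.
- mount_c: Rubber shock mount lying loose in one of the nests (which one varies): square steel flange 60 x 60 x 4 mm, round black rubber body, on top a sprung round steel load cap. Origin at the centre of the flange's underside, z up. The three mounts look alike and differ only in stiffness.
- cap_c_top (a point): Centre of the flat top of this mount's load cap (36 mm in diameter), 45 mm above the flange's underside (57 mm above the bench) when free. The cap goes straight down up to 12 mm under a push and springs back. A sound mount yields 2 to 4 mm under a push of 5 N (bottoming at 14 to 19 N); the worn, softest one yields about 9 mm and bottoms out at about 6.5 N.
- bush: Loose brass bush, 24 mm in diameter, 22 mm high, standing on the fixture's plate between the left and middle tags. Origin at its underside.
- bolt: Loose round-headed bolt, head 19 mm, 40 mm high, standing on its head on the fixture's plate between the middle and right tags. Origin at its underside.
- step_block: Loose steel step calibration block, 25 x 88 x 28 mm, on the bench just beyond the fixture, on the right half. Origin at the centre of its underside.
- probe: Loose probe, 22 mm in diameter, 46 mm high, standing on the bench at the fixture's right end. Origin at its underside.
- couplant: Loose white plastic bottle, 52 mm in diameter, 110 mm high, standing on the bench at the fixture's left end. Origin at its underside.
- caliper: Loose caliper lying on the bench just beyond the fixture, along its y, 200 mm long, 8 mm thick. Origin at the middle of its beam's underside.
There are look-alikes about, which are no part of the job. What is shaped like the mount_b but green or red is not meant.

How it is judged:
On the way, in this order (a step that is already met when the one before it is completed fails the run):
1. the cap of the mount in the left nest is pressed down by the fingers (((horizontal distance between mount_a and nest_left below 0.02 m and z of cap_a_top in the frame of mount_a below 0.0435 m and contact force between mount_a and the fingers above 1.5 N) or (horizontal distance between mount_b and nest_left below 0.02 m and z of cap_b_top in the frame of mount_b below 0.0435 m and contact force between mount_b and the fingers above 1.5 N) or (horizontal distance between mount_c and nest_left below 0.02 m and z of cap_c_top in the frame of mount_c below 0.0435 m and contact force between mount_c and the fingers above 1.5 N))), for 0.1 s.
2. the cap of the mount in the middle nest is pressed down by the fingers (((horizontal distance between mount_a and nest_middle below 0.02 m and z of cap_a_top in the frame of mount_a below 0.0435 m and contact force between mount_a and the fingers above 1.5 N) or (horizontal distance between mount_b and nest_middle below 0.02 m and z of cap_b_top in the frame of mount_b below 0.0435 m and contact force between mount_b and the fingers above 1.5 N) or (horizontal distance between mount_c and nest_middle below 0.02 m and z of cap_c_top in the frame of mount_c below 0.0435 m and contact force between mount_c and the fingers above 1.5 N))), for 0.1 s.
3. the cap of the mount in the right nest is pressed down by the fingers (((horizontal distance between mount_a and nest_right below 0.02 m and z of cap_a_top in the frame of mount_a below 0.0435 m and contact force between mount_a and the fingers above 1.5 N) or (horizontal distance between mount_b and nest_right below 0.02 m and z of cap_b_top in the frame of mount_b below 0.0435 m and contact force between mount_b and the fingers above 1.5 N) or (horizontal distance between mount_c and nest_right below 0.02 m and z of cap_c_top in the frame of mount_c below 0.0435 m and contact force between mount_c and the fingers above 1.5 N))), for 0.1 s.
4. the tag of the softest mount's station is folded flat (((horizontal distance between mount_b and nest_left below 0.02 m and value of joint tag_left above 0.52 rad and value of joint each of tag_middle, tag_right below 0.15 rad) or (horizontal distance between mount_b and nest_middle below 0.02 m and value of joint tag_middle above 0.52 rad and value of joint each of tag_left, tag_right below 0.15 rad) or (horizontal distance between mount_b and nest_right below 0.02 m and value of joint tag_right above 0.52 rad and value of joint each of tag_left, tag_middle below 0.15 rad))), for 0.2 s.
At the end, for the whole second after the job is handed in: The softest mount's tag is flat (hinge beyond 0.52 of 0.62 rad), the other two stand (below 0.15), all caps are back up (within 1 mm) and the mounts rest in their nests. Before that each cap was pressed down over 1.5 mm, left, middle, right (((horizontal distance between mount_b and nest_left below 0.02 m and value of joint tag_left above 0.52 rad and value of joint each of tag_middle, tag_right below 0.15 rad) or (horizontal distance between mount_b and nest_middle below 0.02 m and value of joint tag_middle above 0.52 rad and value of joint each of tag_left, tag_right below 0.15 rad) or (horizontal distance between mount_b and nest_right below 0.02 m and value of joint tag_right above 0.52 rad and value of joint each of tag_left, tag_middle below 0.15 rad)) and z of cap_a_top in the frame of mount_a above 0.044 m and z of cap_b_top in the frame of mount_b above 0.044 m and z of cap_c_top in the frame of mount_c above 0.044 m and linear speed of each of mount_a, mount_b, mount_c below 0.02 m/s and (horizontal distance between mount_a and nest_left below 0.02 m or horizontal distance between mount_a and nest_middle below 0.02 m or horizontal distance between mount_a and nest_right below 0.02 m) and (horizontal distance between mount_b and nest_left below 0.02 m or horizontal distance between mount_b and nest_middle below 0.02 m or horizontal distance between mount_b and nest_right below 0.02 m) and (horizontal distance between mount_c and nest_left below 0.02 m or horizontal distance between mount_c and nest_middle below 0.02 m or horizontal distance between mount_c and nest_right below 0.02 m)); the robot touches nothing.
It fails at once if the tag of a sound mount is pushed over (beyond 0.2 rad) ((not (horizontal distance between mount_b and nest_left below 0.02 m) and value of joint tag_left above 0.2 rad) or (not (horizontal distance between mount_b and nest_middle below 0.02 m) and value of joint tag_middle above 0.2 rad) or (not (horizontal distance between mount_b and nest_right below 0.02 m) and value of joint tag_right above 0.2 rad)).
It fails at once if a mount is lifted or shifted out of its nest (moved more than 8 mm) (distance of any of mount_a, mount_b, mount_c from where it was at the start of the episode above 0.008 m).
It fails at once if a bystander is shifted or lifted by more than 15 mm, or knocked over (distance of any of bush, bolt, step_block, probe, couplant, caliper from where it was at the start of the episode above 0.015 m or angle between any of bush, bolt, step_block, probe, couplant, caliper's own z axis and vertical above 0.35 rad).
It also fails if it takes over 50 s, if anything falls off the work surface, if the arm or the gripper's body presses on something with over 40 N, if the wrist force passes 120 N, or if a joint passes its speed limit or range.

## Robot

A 6-joint arm with a two-finger parallel gripper is mounted at the origin on the work surface. World frame = base frame: x ahead of the robot, y to its left, z up, the work surface at z = 0. Lengths are in m, angles in rad, forces in N, time in s.
With the tool pointing down it reaches from about 0.25 to 0.8 m from the base axis. Payload 8.5 kg.
Tool frame: the origin (TCP) lies midway between the tips of the shut fingers; the grasp point (between the pads) lies 19 mm behind it; z points along the fingers, y is the line along which they close (so a half turn about z gives the same grasp; the last joint's range is limited). The gripper opens to 85 mm and grips with 20 to 120 N. Pads are 22 mm wide; open, the fingers measure 114 mm over their backs; the gripper's body (76 mm by 85 mm) begins 54 mm behind the grasp point. The pads swing forward as they close: fully open they stand 13 mm farther back than shut.
Start: joints at [-1.212, 0.238, -0.013, 1.319, 0, 1.571], TCP at [0.184, -0.492, 0.231] pointing down, gripper open.
Joint ranges: [-2.66, 2.66], [-1.03, 1.9], [-1.14, 1.46], [-1.82, 2.27], [-1.45, 1.34], [-3.14, 3.14]. Speed limits (rad/s): [2.22, 2.22, 2.79, 3.14, 3.14, 3.14].

## Interface

Orientations are given as [roll, pitch, yaw] about the fixed x, y, z axes, in that order (R = Rz(yaw) Ry(pitch) Rx(roll)).
In Python, from station import state, capture, hand_in gives the robot as it stands. The module is installed in compiled form; this text tells all that it offers.
- The arm moves only by the tool play_rows, never from a script. Its argument "rows" is a list of rows, each an object of numbers: "ax", "ay", "az": the turn, a rotation vector about the world's x, y, z in rad; "x", "y", "z": the shift along the world's x, y, z in m; "gripper": the opening, from -1 (shut) to 1 (fully open), so that 0 is half open. In form: [{"ax": .., "ay": .., "az": .., "x": .., "y": .., "z": .., "gripper": ..}, ...]. A call has 1 to 20 rows; each row is the pose to reach, as a shift and turn from the pose commanded when the call began; what a row does not reach only later rows make up. A row lasts 1/10 s, in which the tool goes at most 50 mm and 8.59 degrees, less where a joint would pass 70% of its speed; a pose out of reach is approached as far as the arm can. A call with a gripper value outside its range is refused whole. The fingers move at their own pace and stop on an object; "force" is the grip in N (left out, the last holds). Time passes only in rows, so rows that repeat a pose let the fingers close. It gives the time, the measured TCP pose, the force, the opening and the grip force at its end, in the units of the state.
- state(): the state, without advancing time (a new reading comes with each control period).
- capture(name): name is "scene" or "top"; returns a dict with "image" (480x640x3 uint8, red, green, blue), "z_map" (480x640 float32, m along the optical axis (not along the pixel's ray), 0 where there is no reading), "camera_matrix" (3x3 intrinsics, pixels), "R" (3x3) and "t" (3): a world point X has camera coordinates R X + t. Camera axes: x right, y down, z forward; pixel columns grow to the right and rows downward; lengths in m; the calibration is good to about 2 mm. A picture is of the moment at which its call begins.
- hand_in(): hands the job in; it is judged then, once.
The state is a dict: "time_s": time; "joint_pos": joint angles; "qvel": joint speeds; "joint_torque": joint torques, N m; "position": TCP position; "eef_rot": TCP orientation; "ft_force": force on the tool from outside, world axes, zero at the start; "moment": the same for the moment, N m; "opening": opening from 0.0 (shut) to 1.0 (fully open); "gripper_force": force on a finger pad.
Only numpy, scipy, OpenCV 4.12 (cv2) and the standard library are available. Lean on these libraries where they do the work, as an engineer would, in place of code of your own. Each camera call takes 0.05 s, during which the arm holds its last target. There are 200 camera calls.

## Working session

There is one attempt and no reset: what is moved stays moved. The work goes in short steps, Python scripts to look and compute and a tool call to move; the robot and the scene stay as the last step left them, time stands still between calls to the robot, and variables do not carry over. Pictures are saved under pics/ and viewed, at most 10 in all, crops included, and the job is handed in when it is done.

Besides the shell and the picture viewer there is one more tool, called after "Emit:" as name(argument=value, ...) on one line, values as JSON. play_rows: Moves the arm, as the interface text tells. Its arguments: {"type":"object","properties":{"rows":{"type":"array","items":{"type":"object","properties":{"ax":{"type":"number"},"ay":{"type":"number"},"az":{"type":"number"},"x":{"type":"number"},"y":{"type":"number"},"z":{"type":"number"},"gripper":{"type":"number"}}}},"force":{"type":"number"}},"required":["rows"]}

```bash
mkdir -p pics
cat > h.py <<'E'
import numpy as np, cv2
from station import state, capture, hand_in
def ray(c,u,v,z):
    K,R,t=c["camera_matrix"],c["R"],c["t"]
    o=-R.T@t; d=R.T@np.linalg.inv(K)@np.array([u,v,1.])
    return o+d*(z-o[2])/d[2]
def cloud(c):
    K,R,t=c["camera_matrix"],c["R"],c["t"]
    v,u=np.mgrid[0:480,0:640]; Z=c["z_map"]
    P=np.stack([(u-K[0,2])/K[0,0]*Z,(v-K[1,2])/K[1,1]*Z,Z],-1)
    W=(P-t)@R; W[Z==0]=np.nan
    return W
E
python3 - <<'E'
from h import *
s=state();print(s)
for n in("scene","top"):
    c=capture(n);cv2.imwrite(f"pics/{n}0.png",c["image"][...,::-1]);np.save(f"{n}0.npy",c,allow_pickle=True);print(n,c["R"].round(3).tolist(),(-c["R"].T@c["t"]).round(3))
E
```

```text
{'time_s': 0.0, 'joint_pos': array([-1.21200111e+00,  2.38812213e-01, -1.42499451e-02,  1.31921044e+00,
       -2.64493157e-06,  1.57081012e+00]), 'qvel': array([ 0.00125554, -0.00191636,  0.00026804,  0.00049499,  0.00116988,
       -0.00240559]), 'joint_torque': array([-2.74989397e-03, -5.38782585e+01,  3.46437836e+01,  1.83281768e-02,
       -2.55510040e-04, -1.25756301e-05]), 'position': array([ 0.1842046 , -0.4911779 ,  0.23066282]), 'eef_rot': array([-3.14011638e+00,  2.66528394e-06,  3.58781428e-01]), 'ft_force': array([-0.26571548,  0.42575453,  0.60681979]), 'moment': array([ 0.00268672, -0.04250936, -0.03286609]), 'gripper_force': 0.0, 'opening': 0.9973495228869028}
scene [[-0.837, 0.547, -0.019], [0.348, 0.504, -0.791], [-0.422, -0.669, -0.612]] [0.906 0.592 0.558]
top [[-0.0, -0.999, 0.041], [-0.994, -0.004, -0.113], [0.113, -0.04, -0.993]] [0.477 0.047 0.837]
```

View pics/top0.png

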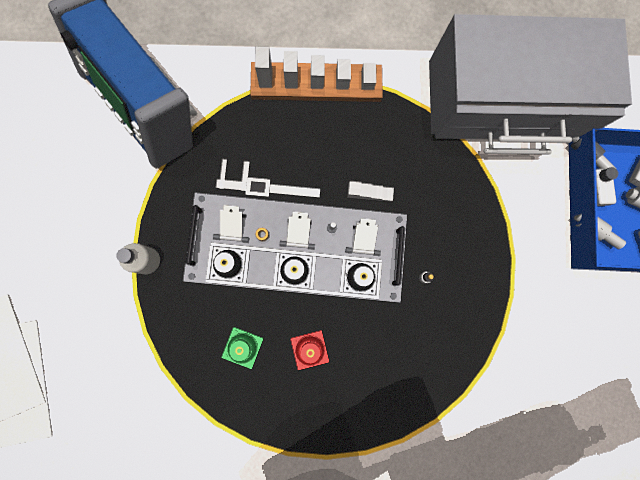

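View pics/scene0.png

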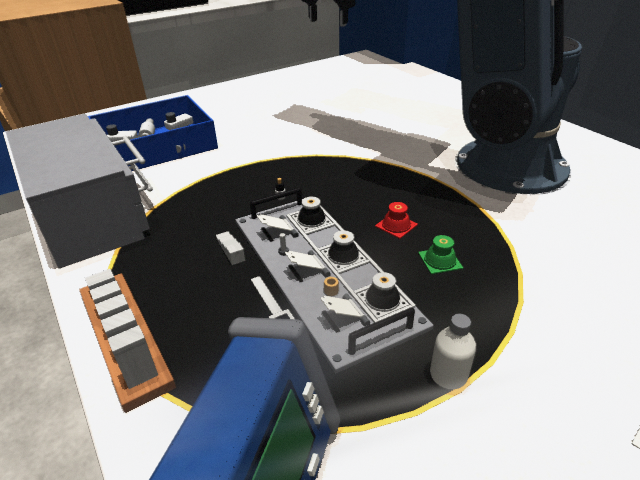

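The top view shows the wanted black mounts in the nests at (227,263), (294,270) and (361,277), with their tags at (231,222), (299,229) and (365,235). Possible confusions are the green mount (240,348) and the red one (310,350), both lying off the fixture, so I exclude them. The scene view agrees: caps at (383,290), (343,246) and (311,209), with the tags beyond them.

Run:
```python
from h import *
T=np.load("top0.npy",allow_pickle=True).item();S=np.load("scene0.npy",allow_pickle=True).item()
def caps(c,seeds,r):
    W=cloud(c);im=c["image"].astype(int);out=[]
    for (u,v) in seeds:
        m=np.zeros((480,640),np.uint8);cv2.circle(m,(u,v),r,1,-1)
        b=((im.min(-1)>140)&(m>0)).astype(np.uint8)
        n,l,st,ce=cv2.connectedComponentsWithStats(b)
        i=1+np.argmax(st[1:,4]); q=cv2.convexHull(np.argwhere(l==i)[:,::-1].astype(np.int32))
        M=cv2.moments(q);cu,cv_=M["m10"]/M["m00"],M["m01"]/M["m00"]
        z=np.nanmedian(W[l==i][:,2]);out.append((cu,cv_))
        print((round(cu,1),round(cv_,1)),st[i].tolist(),"z",z.round(4),"depthxy",np.nanmedian(W[l==i],0).round(4),"ray57",ray(c,cu,cv_,.057).round(4))
    return out
print("top");a=caps(T,[(227,263),(294,270),(361,277)],13)
print("scene");b=caps(S,[(383,282),(343,238),(311,202)],14)
P=lambda c:c["camera_matrix"]@np.c_[c["R"],c["t"]]
X=cv2.triangulatePoints(P(T),P(S),np.array(a).T,np.array(b).T);print("tri",(X[:3]/X[3]).T.round(4))
W=cloud(T);im=T["image"].astype(int)
for (u,v) in [(231,222),(299,229),(365,235)]:
    m=np.zeros((480,640),np.uint8);cv2.rectangle(m,(u-18,v-24),(u+18,v+20),1,-1)
    b_=(im.min(-1)>190)&(m>0)&(W[...,2]>.014);p=W[b_];print("tag",len(p),np.nanpercentile(p,[2,50,98],axis=0).round(4).tolist(), "top edge",np.nanmean(p[p[:,2]>.05],0).round(4))
big=[cv2.resize(T["image"][170:320,170:430],None,fx=2.3,fy=2.3,interpolation=2),cv2.resize(S["image"][180:355,220:440],None,fx=1.3,fy=1.3)]
cv2.imwrite("pics/crop1.png",big[0][...,::-1])
```

```text
top
(223.7, 262.1) [214, 252, 20, 21, 268] z 0.057 depthxy [0.5366 0.1851 0.057 ] ray57 [0.5365 0.1853 0.057 ]
(293.7, 268.9) [284, 259, 20, 20, 273] z 0.0571 depthxy [0.5245 0.0607 0.0571] ray57 [0.5248 0.0612 0.057 ]
(363.4, 275.8) [354, 266, 20, 20, 272] z 0.0571 depthxy [ 0.5123 -0.0631  0.0571] ray57 [ 0.5127 -0.0634  0.057 ]
scene
(382.2, 279.1) [369, 269, 28, 19, 295] z 0.0557 depthxy [0.5326 0.1813 0.0557] ray57 [0.5387 0.1839 0.057 ]
(340.2, 235.3) [329, 225, 25, 19, 258] z 0.0554 depthxy [0.5179 0.0524 0.0554] ray57 [0.5282 0.0568 0.057 ]
(310.4, 201.4) [302, 197, 18, 10, 130] z 0.056 depthxy [ 0.5132 -0.0626  0.056 ] ray57 [ 0.5139 -0.0619  0.057 ]
tri [[ 0.5376  0.1845  0.0568]
 [ 0.5271  0.0594  0.058 ]
 [ 0.5128 -0.0636  0.0557]]
tag 659 [[0.5843, 0.1589, 0.0207], [0.6102, 0.1778, 0.0376], [0.6377, 0.1976, 0.0567]] top edge [0.6327 0.1747 0.0536]
tag 639 [[0.5721, 0.0355, 0.0208], [0.5997, 0.0541, 0.0366], [0.6264, 0.0727, 0.0546]] top edge [0.6237 0.0504 0.0529]
tag 637 [[0.5607, -0.0896, 0.0214], [0.5875, -0.0711, 0.0361], [0.6149, -0.0517, 0.0532]] top edge [ 0.6131 -0.0741  0.0521]
```

View pics/crop1.png

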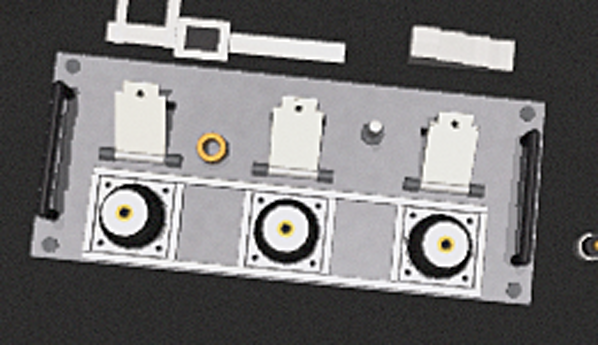

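The crop confirms three black mounts with white caps in the nests and three standing tags, with the bush and bolt between the tags. The fixture's yaw is about -0.096 rad. I'll start with a partial move, shut the gripper, and check the last joint.

Emit:
play_rows(rows=[{"x": 0.05,"y": 0.05,"z": 0,"gripper": -1},{"x": 0.08,"y": 0.09,"z": 0,"gripper": -1},{"x": 0.11,"y": 0.13,"z": 0,"gripper": -1},{"x": 0.14,"y": 0.17,"z": 0,"gripper": -1},{"x": 0.17,"y": 0.21,"z": 0,"gripper": -1},{"x": 0.2,"y": 0.25,"z": 0,"gripper": -1}], force=40)

```text
schema error: expected keys ax, ay, az, x, y, z, gripper
```

```bash
python3 -c "
from h import *
s=state();print(s['joint_pos'].round(3),s['position'],s['eef_rot'],s['opening'],s['time_s'],s['ft_force'])"
```

```text
[-1.212  0.239 -0.014  1.319  0.     1.571] [ 0.18424151 -0.49120614  0.23073521] [-3.14027838e+00 -2.95777336e-05  3.58822503e-01] 1.0039610767993459 0.1 [-0.18509114  0.16007282 -0.42593383]
```

Emit:
play_rows(rows=[{"ax": 0,"ay": 0,"az": 0,"x": 0.05,"y": 0.05,"z": 0,"gripper": -1},{"ax": 0,"ay": 0,"az": 0,"x": 0.08,"y": 0.09,"z": 0,"gripper": -1},{"ax": 0,"ay": 0,"az": 0,"x": 0.11,"y": 0.13,"z": 0,"gripper": -1},{"ax": 0,"ay": 0,"az": 0,"x": 0.14,"y": 0.17,"z": 0,"gripper": -1},{"ax": 0,"ay": 0,"az": 0,"x": 0.17,"y": 0.21,"z": 0,"gripper": -1},{"ax": 0,"ay": 0,"az": 0,"x": 0.2,"y": 0.25,"z": 0,"gripper": -1}], force=40)

```text
time_s: 0.7
position: [0.3727, -0.2561, 0.2312]
eef_rot: [-3.141, 0.0, 0.358]
ft_force: [0.6, 0.5, -0.2]
opening: 0.005
gripper_force: 0.0
```

```bash
python3 -c "
from h import *
s=state();print(s['joint_pos'].round(3),s['position'],s['eef_rot'],s['opening'],s['time_s'],s['ft_force'])"
```

```text
[-0.602  0.114 -0.17   1.287  0.     2.181] [ 0.37266224 -0.25614629  0.23117286] [-3.14142250e+00  6.66943097e-05  3.58416024e-01] 0.0052734029657843665 0.7 [ 0.64267937  0.50014337 -0.1985667 ]
```

Emit:
play_rows(rows=[{"ax": 0,"ay": 0,"az": 0.14,"x": 0.015,"y": 0.04,"z": 0,"gripper": -1},{"ax": 0,"ay": 0,"az": 0.28,"x": 0.03,"y": 0.08,"z": 0,"gripper": -1},{"ax": 0,"ay": 0,"az": 0.42,"x": 0.045,"y": 0.125,"z": 0,"gripper": -1},{"ax": 0,"ay": 0,"az": 0.56,"x": 0.06,"y": 0.17,"z": 0,"gripper": -1},{"ax": 0,"ay": 0,"az": 0.7,"x": 0.075,"y": 0.21,"z": 0,"gripper": -1},{"ax": 0,"ay": 0,"az": 0.84,"x": 0.09,"y": 0.255,"z": 0,"gripper": -1},{"ax": 0,"ay": 0,"az": 0.98,"x": 0.105,"y": 0.3,"z": 0,"gripper": -1},{"ax": 0,"ay": 0,"az": 1.117,"x": 0.12,"y": 0.34,"z": -0.02,"gripper": -1},{"ax": 0,"ay": 0,"az": 1.117,"x": 0.135,"y": 0.385,"z": -0.05,"gripper": -1},{"ax": 0,"ay": 0,"az": 1.117,"x": 0.152,"y": 0.426,"z": -0.09,"gripper": -1},{"ax": 0,"ay": 0,"az": 1.117,"x": 0.152,"y": 0.426,"z": -0.131,"gripper": -1},{"ax": 0,"ay": 0,"az": 1.117,"x": 0.152,"y": 0.426,"z": -0.131,"gripper": -1},{"ax": 0,"ay": 0,"az": 1.117,"x": 0.152,"y": 0.426,"z": -0.131,"gripper": -1},{"ax": 0,"ay": 0,"az": 1.117,"x": 0.152,"y": 0.426,"z": -0.131,"gripper": -1}])

```text
time_s: 2.1
position: [0.5247, 0.1676, 0.1021]
eef_rot: [3.14, -0.001, 1.475]
ft_force: [-0.5, -0.6, 0.3]
opening: -0.002
gripper_force: 0.0
```

Emit:
play_rows(rows=[{"ax": 0,"ay": 0,"az": 0,"x": 0.012,"y": 0.0175,"z": 0,"gripper": -1},{"ax": 0,"ay": 0,"az": 0,"x": 0.012,"y": 0.0175,"z": -0.03,"gripper": -1},{"ax": 0,"ay": 0,"az": 0,"x": 0.012,"y": 0.0175,"z": -0.03,"gripper": -1},{"ax": 0,"ay": 0,"az": 0,"x": 0.012,"y": 0.0175,"z": -0.03,"gripper": -1}])

```text
time_s: 2.5
position: [0.5362, 0.1848, 0.0719]
eef_rot: [3.141, -0.0, 1.475]
ft_force: [-0.2, 0.2, 0.2]
opening: -0.003
gripper_force: 0.0
```

Run:
```python
from h import *
s=state();print(s['joint_pos'].round(3),s['position'],s['ft_force'])
c=capture("scene");im=cv2.resize(c["image"][120:350,200:460],None,fx=2.3,fy=2.3);cv2.imwrite("pics/crop2.png",im[...,::-1])
```

```text
[ 0.332  0.406 -0.195  0.969 -0.     1.999] [0.53616533 0.18482049 0.07190758] [-0.1628582   0.18522605  0.18418174]
```

View pics/crop2.png

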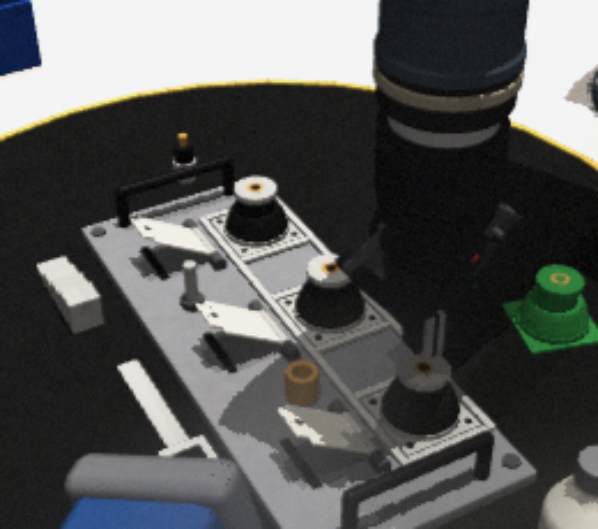

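The finger stands directly over the left cap (crop pixel 430,345) with nothing in the way, so I press about 6 mm.

Emit:
play_rows(rows=[{"ax": 0,"ay": 0,"az": 0,"x": 0,"y": 0,"z": -0.008,"gripper": -1},{"ax": 0,"ay": 0,"az": 0,"x": 0,"y": 0,"z": -0.014,"gripper": -1},{"ax": 0,"ay": 0,"az": 0,"x": 0,"y": 0,"z": -0.018,"gripper": -1},{"ax": 0,"ay": 0,"az": 0,"x": 0,"y": 0,"z": -0.021,"gripper": -1},{"ax": 0,"ay": 0,"az": 0,"x": 0,"y": 0,"z": -0.021,"gripper": -1},{"ax": 0,"ay": 0,"az": 0,"x": 0,"y": 0,"z": -0.021,"gripper": -1},{"ax": 0,"ay": 0,"az": 0,"x": 0,"y": 0,"z": -0.021,"gripper": -1}])

```text
time_s: 3.25
position: [0.5365, 0.1855, 0.05]
eef_rot: [3.14, -0.0, 1.476]
ft_force: [-1.7, -1.3, 8.8]
opening: -0.003
gripper_force: 4.6
```

About 8.8 N at roughly 7 mm: this mount looks sound. On to the middle one.

Emit:
play_rows(rows=[{"ax": 0,"ay": 0,"az": 0,"x": 0,"y": 0,"z": 0.015,"gripper": -1},{"ax": 0,"ay": 0,"az": 0,"x": 0,"y": 0,"z": 0.035,"gripper": -1},{"ax": 0,"ay": 0,"az": 0,"x": -0.004,"y": -0.042,"z": 0.035,"gripper": -1},{"ax": 0,"ay": 0,"az": 0,"x": -0.008,"y": -0.084,"z": 0.035,"gripper": -1},{"ax": 0,"ay": 0,"az": 0,"x": -0.0115,"y": -0.124,"z": 0.035,"gripper": -1},{"ax": 0,"ay": 0,"az": 0,"x": -0.0115,"y": -0.124,"z": 0.02,"gripper": -1},{"ax": 0,"ay": 0,"az": 0,"x": -0.0115,"y": -0.124,"z": 0.02,"gripper": -1},{"ax": 0,"ay": 0,"az": 0,"x": -0.0115,"y": -0.124,"z": 0.02,"gripper": -1}])

```text
time_s: 4.05
position: [0.5242, 0.0617, 0.0692]
eef_rot: [-3.141, 0.0, 1.476]
ft_force: [-0.3, -0.1, 0.6]
opening: -0.004
gripper_force: 0.0
```

Emit:
play_rows(rows=[{"ax": 0,"ay": 0,"az": 0,"x": 0,"y": 0,"z": -0.008,"gripper": -1},{"ax": 0,"ay": 0,"az": 0,"x": 0,"y": 0,"z": -0.013,"gripper": -1},{"ax": 0,"ay": 0,"az": 0,"x": 0,"y": 0,"z": -0.017,"gripper": -1},{"ax": 0,"ay": 0,"az": 0,"x": 0,"y": 0,"z": -0.02,"gripper": -1},{"ax": 0,"ay": 0,"az": 0,"x": 0,"y": 0,"z": -0.02,"gripper": -1},{"ax": 0,"ay": 0,"az": 0,"x": 0,"y": 0,"z": -0.02,"gripper": -1},{"ax": 0,"ay": 0,"az": 0,"x": 0,"y": 0,"z": -0.02,"gripper": -1}])

```text
time_s: 4.75
position: [0.5247, 0.0618, 0.0496]
eef_rot: [3.141, -0.0, 1.476]
ft_force: [-0.2, 3.6, 4.9]
opening: -0.005
gripper_force: 2.1
```

About 4.9 N at roughly 7.4 mm, softer than the left. Now the right one.

```bash
python3 -c "
from h import *
for i in range(4): capture('top'); s=state(); print(s['ft_force'].round(2),s['position'].round(4))"
```

```text
[-0.02  3.3   3.76] [0.5247 0.0617 0.0496]
[-0.01  3.09  3.72] [0.5247 0.0617 0.0495]
[0.24 4.35 4.64] [0.5247 0.0616 0.0495]
[0.18 3.26 4.68] [0.5247 0.0616 0.0495]
```

Emit:
play_rows(rows=[{"ax": 0,"ay": 0,"az": 0,"x": 0,"y": 0,"z": 0.015,"gripper": -1},{"ax": 0,"ay": 0,"az": 0,"x": 0,"y": 0,"z": 0.035,"gripper": -1},{"ax": 0,"ay": 0,"az": 0,"x": -0.004,"y": -0.042,"z": 0.035,"gripper": -1},{"ax": 0,"ay": 0,"az": 0,"x": -0.008,"y": -0.084,"z": 0.035,"gripper": -1},{"ax": 0,"ay": 0,"az": 0,"x": -0.012,"y": -0.125,"z": 0.035,"gripper": -1},{"ax": 0,"ay": 0,"az": 0,"x": -0.012,"y": -0.125,"z": 0.02,"gripper": -1},{"ax": 0,"ay": 0,"az": 0,"x": -0.012,"y": -0.125,"z": 0.02,"gripper": -1},{"ax": 0,"ay": 0,"az": 0,"x": -0.012,"y": -0.125,"z": 0.02,"gripper": -1}])

```text
time_s: 5.75
position: [0.5118, -0.0635, 0.069]
eef_rot: [-3.14, 0.0, 1.475]
ft_force: [1.0, 0.4, 1.1]
opening: -0.002
gripper_force: 0.0
```

Emit:
play_rows(rows=[{"ax": 0,"ay": 0,"az": 0,"x": 0,"y": 0,"z": -0.008,"gripper": -1},{"ax": 0,"ay": 0,"az": 0,"x": 0,"y": 0,"z": -0.013,"gripper": -1},{"ax": 0,"ay": 0,"az": 0,"x": 0,"y": 0,"z": -0.017,"gripper": -1},{"ax": 0,"ay": 0,"az": 0,"x": 0,"y": 0,"z": -0.02,"gripper": -1},{"ax": 0,"ay": 0,"az": 0,"x": 0,"y": 0,"z": -0.02,"gripper": -1},{"ax": 0,"ay": 0,"az": 0,"x": 0,"y": 0,"z": -0.02,"gripper": -1},{"ax": 0,"ay": 0,"az": 0,"x": 0,"y": 0,"z": -0.02,"gripper": -1}])

```text
time_s: 6.45
position: [0.5128, -0.0628, 0.05]
eef_rot: [3.141, -0.0, 1.477]
ft_force: [-2.9, 0.7, 10.8]
opening: 0.003
gripper_force: 5.8
```

```bash
python3 -c "
from h import *
for i in range(4): capture('top'); s=state(); print(s['ft_force'].round(2),s['position'].round(4))"
```

```text
[-2.97  1.31 12.37] [ 0.5128 -0.0629  0.05  ]
[-2.5   0.47 10.91] [ 0.5128 -0.0629  0.05  ]
[-2.75  1.59 11.22] [ 0.5128 -0.0629  0.05  ]
[-2.05  1.78 11.41] [ 0.5128 -0.0629  0.0501]
```

The middle mount is softest, at about 4.2 N for 7.4 mm against 8.8 and 11.4 N at similar depth. Next I lift off and go above the middle tag's free end.

Emit:
play_rows(rows=[{"ax": 0,"ay": 0,"az": 0,"x": 0,"y": 0,"z": 0.015,"gripper": -1},{"ax": 0,"ay": 0,"az": 0,"x": 0,"y": 0,"z": 0.045,"gripper": -1},{"ax": 0,"ay": 0,"az": 0,"x": 0,"y": 0,"z": 0.06,"gripper": -1},{"ax": 0,"ay": 0,"az": 0,"x": 0.03,"y": 0.03,"z": 0.06,"gripper": -1},{"ax": 0,"ay": 0,"az": 0,"x": 0.06,"y": 0.06,"z": 0.06,"gripper": -1},{"ax": 0,"ay": 0,"az": 0,"x": 0.09,"y": 0.09,"z": 0.06,"gripper": -1},{"ax": 0,"ay": 0,"az": 0,"x": 0.109,"y": 0.115,"z": 0.06,"gripper": -1},{"ax": 0,"ay": 0,"az": 0,"x": 0.109,"y": 0.115,"z": 0.04,"gripper": -1},{"ax": 0,"ay": 0,"az": 0,"x": 0.109,"y": 0.115,"z": 0.03,"gripper": -1},{"ax": 0,"ay": 0,"az": 0,"x": 0.109,"y": 0.115,"z": 0.03,"gripper": -1},{"ax": 0,"ay": 0,"az": 0,"x": 0.109,"y": 0.115,"z": 0.03,"gripper": -1}])

```text
time_s: 7.75
position: [0.6209, 0.0512, 0.0793]
eef_rot: [-3.141, 0.0, 1.475]
ft_force: [0.0, 0.3, 0.4]
opening: -0.004
gripper_force: 0.0
```

Down to z ≈ 0.021.

Emit:
play_rows(rows=[{"ax": 0,"ay": 0,"az": 0,"x": 0,"y": 0,"z": -0.015,"gripper": -1},{"ax": 0,"ay": 0,"az": 0,"x": 0,"y": 0,"z": -0.025,"gripper": -1},{"ax": 0,"ay": 0,"az": 0,"x": 0,"y": 0,"z": -0.032,"gripper": -1},{"ax": 0,"ay": 0,"az": 0,"x": 0,"y": 0,"z": -0.039,"gripper": -1},{"ax": 0,"ay": 0,"az": 0,"x": 0,"y": 0,"z": -0.046,"gripper": -1},{"ax": 0,"ay": 0,"az": 0,"x": 0,"y": 0,"z": -0.052,"gripper": -1},{"ax": 0,"ay": 0,"az": 0,"x": 0,"y": 0,"z": -0.058,"gripper": -1},{"ax": 0,"ay": 0,"az": 0,"x": 0,"y": 0,"z": -0.058,"gripper": -1},{"ax": 0,"ay": 0,"az": 0,"x": 0,"y": 0,"z": -0.058,"gripper": -1}])

```text
time_s: 8.65
position: [0.6212, 0.0516, 0.021]
eef_rot: [-3.141, 0.0, 1.476]
ft_force: [0.3, -0.3, -0.1]
opening: -0.002
gripper_force: 0.0
```

Emit:
play_rows(rows=[{"ax": 0,"ay": 0,"az": 0,"x": 0,"y": 0,"z": -0.0015,"gripper": -1},{"ax": 0,"ay": 0,"az": 0,"x": 0,"y": 0,"z": -0.0025,"gripper": -1},{"ax": 0,"ay": 0,"az": 0,"x": 0,"y": 0,"z": -0.0025,"gripper": -1}])

```text
time_s: 8.95
position: [0.6216, 0.0516, 0.0194]
eef_rot: [3.141, -0.0, 1.476]
ft_force: [-1.6, 0.1, 4.5]
opening: -0.004
gripper_force: 2.2
```

Emit:
play_rows(rows=[{"ax": 0,"ay": 0,"az": 0,"x": 0,"y": 0,"z": 0.03,"gripper": -1},{"ax": 0,"ay": 0,"az": 0,"x": 0,"y": 0,"z": 0.08,"gripper": -1},{"ax": 0,"ay": 0,"az": 0,"x": 0,"y": 0,"z": 0.13,"gripper": -1},{"ax": 0,"ay": 0,"az": 0,"x": -0.04,"y": -0.02,"z": 0.17,"gripper": -1},{"ax": 0,"ay": 0,"az": 0,"x": -0.08,"y": -0.05,"z": 0.2,"gripper": -1},{"ax": 0,"ay": 0,"az": 0,"x": -0.11,"y": -0.09,"z": 0.2,"gripper": -1},{"ax": 0,"ay": 0,"az": 0,"x": -0.14,"y": -0.13,"z": 0.2,"gripper": -1},{"ax": 0,"ay": 0,"az": 0,"x": -0.17,"y": -0.17,"z": 0.2,"gripper": -1},{"ax": 0,"ay": 0,"az": 0,"x": -0.2,"y": -0.21,"z": 0.2,"gripper": -1},{"ax": 0,"ay": 0,"az": 0,"x": -0.23,"y": -0.25,"z": 0.2,"gripper": -1},{"ax": 0,"ay": 0,"az": 0,"x": -0.23,"y": -0.25,"z": 0.2,"gripper": -1}])

```text
time_s: 10.05
position: [0.3888, -0.2008, 0.2192]
eef_rot: [-3.141, 0.001, 1.473]
ft_force: [-0.1, 0.0, -0.9]
opening: -0.003
gripper_force: 0.0
```

Run:
```python
from h import *
c=capture("top");T=np.load("top0.npy",allow_pickle=True).item()
W=cloud(c);im=c["image"].astype(int)
for (u,v) in [(231,222),(299,229),(365,235)]:
    m=np.zeros((480,640),np.uint8);cv2.rectangle(m,(u-18,v-24),(u+18,v+20),1,-1)
    b=(im.min(-1)>170)&(m>0)&(W[...,2]>.014);print("tag z",np.nanpercentile(W[b][:,2],[5,50,95]).round(4))
for (u,v) in [(224,262),(294,269),(363,276)]: print("cap",np.nanpercentile(W[v-6:v+7,u-6:u+7,2],[50,80]).round(4))
cv2.imwrite("pics/end.png",np.vstack([x["image"][150:320,100:450] for x in (T,c)])[...,::-1])
```

```text
tag z [0.0151 0.0361 0.0549]
tag z [0.0152 0.0196 0.0224]
tag z [0.0145 0.0339 0.0517]
cap [0.0572 0.0582]
cap [0.0575 0.0584]
cap [0.0572 0.0582]
```

View pics/end.png

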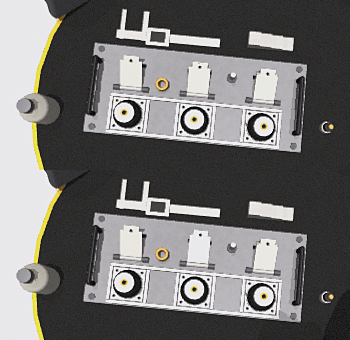

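In the lower (after) half, the middle tag at (199,247) lies flat, at about 20 mm. The other two tags stand, all caps are back at 57 mm, and nothing else has moved.

```bash
python3 -c "
from h import *
print(hand_in())"
```

```text
the job is handed in; nothing more can be done
None
```

I pressed the three mounts left, middle, right; the middle one was softest (about 4 N at 7 mm, against 9 N left and 11 N right), so I folded its tag flat, left the other two standing, and handed in; no verdict was shown.

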